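# Mesh the reamer cone on the juicer spindle and hold it pressed

### The job

This electric citrus juicer has just come out of its moving box (it is not plugged in, nothing will spin): pick up its orange reamer cone, set it on the splined drive spindle in the middle of the strainer, turn it until the splines mesh and slide it fully home. Then check the start switch as when juicing: push the cone down on the sprung spindle to the bottom of its travel and keep it there, and finish like that, still gripping the cone and pressing it down. Leave the mug, the bottle, the juicer's cover and the gold ornament where they stand.

Things in the scene. Friction and masses are not known exactly. Their poses are not given: they have to be found in the camera images.
- cone_center (a point): Centre of the loose orange reamer cone (about 70 g), 33 mm above its underside; z up to its tip. It stands upright on the table. 66 mm tall: a skirt 68 mm across on the lowest 4 mm, an upright round body 42 mm across up to 44 mm (grip it here, at any yaw), then a dome. Four broad red-brown ribs run down the sides at +x, -x, +y and -y, four thin ones between them; ribs 1 mm proud.
- cone_base (a point): Centre of the cone's underside, axes as cone_center: the mouth of a blind cross-shaped socket 37 mm deep, two slots 7.6 mm wide and 24 mm long crossing on the axis along x and y, straight beneath the four broad ribs. A quarter turn gives the same fit.
- spindle_seat (a point): Top face of the round shoulder (24 mm across) of the juicer's drive spindle (white, with black splines), on its axis, 112 mm above the table at rest; z up. Fully home, cone_base is here. Above it stands a cross of splines along x and y, 5 mm thick, 22 mm across, 24 mm high with roof-shaped tops. They turn with the spindle and enter the slots only within about 6 degrees (the roofs lead in from a little more).
- spindle_nose (a point): Top of the spindle's round-nosed pilot pin, 9.2 mm thick, on the axis, 34 mm above the shoulder and 10 mm above the splines. It enters the cone's socket at any angle and centres it; unmeshed, the cone's underside stops on the splines, 20 mm or more above the shoulder.
- strainer (a point): Centre of the juicer's round strainer floor, 100 mm above the table. The rim around it is 120 mm above the table and 138 mm across inside; the spindle stands up in the middle.
- spindle (a joint): Angle of the spindle about the vertical, in its housing, rad, counter-clockwise from above, -0.78 to 0.78 at the start. The gearbox holds it: it takes about 0.15 N m to turn it.
- plunger (a joint): How far the spindle is pressed down on the spring of the start switch, m: 0 at rest to 0.005 at the bottom stop. It starts to give at about 4 N and is fully down at about 10 N; let go, it springs back up. spindle_seat goes down with it.
- juicer: Citrus juicer, white, fixed on its suction feet: round, 150 mm across, rim 120 mm above the table, pouring spout to its -x. Origin at the centre of its underside; the spindle stands on its vertical axis.
- mug: Turquoise mug, 76 mm across, 88 mm tall, handle on its +y side. Origin at the centre of its underside. Leave alone.
- bottle: Clear glass bottle, 68 mm across, 170 mm tall, black cap. Origin at the centre of its underside. Leave alone.
- cover: The juicer's domed, translucent grey-blue dust cover, 140 mm across, 78 mm tall, lying beside it. Origin at the centre of its underside. Leave alone.
- ornament: Gold ornament, 84 mm across, 90 mm tall. Origin at the centre of its underside. Leave alone.
Mind the look-alikes: they are no part of the job. What is shaped like the part that bears cone_center but green is not meant.

How it is judged:
On the way, in this order (a step that is already met when the one before it is completed fails the run):
1. the cone is picked up, clear of the table (height (world z) of cone_base above 0.04 m and contact force between the fingers and cone above 1 N), for 0.2 s.
2. the cone is meshed and fully home on the spindle (z of cone_base in the frame of spindle_seat between -0.003 and 0.003 m and horizontal distance between cone_base and spindle_seat below 0.003 m and angle between cone_base's own z axis and vertical below 0.1 rad and (angle between the x axis of cone_base and the x axis of spindle_seat, either way round below 0.2 rad or angle between the x axis of cone_base and the x axis of spindle_seat, either way round above 1.37 rad)), for 0.2 s.
At the end, for the whole second after the job is handed in: The cone sits meshed and upright on the spindle, its underside within 3 mm of the shoulder and 3 mm of the axis, the spindle is held at least 3.5 mm down of its 5 mm travel, and the gripper is still around the cone (gripped within 35 mm of its centre, contact over 5 N), all through the last second (all of step 2 and value of joint plunger above 0.0035 m and contact force between the fingers and cone above 5 N and distance between the grasp point and cone_center below 0.035 m); the arm keeps its last pose, push and grip.
It fails at once if the mug is shifted by more than 20 mm or tipped (distance of mug from where it was at the start of the episode above 0.02 m or angle between mug's own z axis and vertical above 0.3 rad).
It fails at once if the bottle is shifted by more than 20 mm or tipped (distance of bottle from where it was at the start of the episode above 0.02 m or angle between bottle's own z axis and vertical above 0.3 rad).
It fails at once if the cover is shifted by more than 20 mm or tipped (distance of cover from where it was at the start of the episode above 0.02 m or angle between cover's own z axis and vertical above 0.3 rad).
It fails at once if the ornament is shifted by more than 20 mm or tipped (distance of ornament from where it was at the start of the episode above 0.02 m or angle between ornament's own z axis and vertical above 0.3 rad).
It also fails if it takes over 48 s, if anything falls off the work surface, if the arm or the gripper's body presses on something with over 40 N, if the wrist force passes 120 N, or if a joint passes its speed limit or range.

### The arm

A 6-joint arm with a two-finger parallel gripper is mounted at the origin on the work surface. World frame = base frame: x ahead of the robot, y to its left, z up, the work surface at z = 0. Lengths are in m, angles in rad, forces in N, time in s.
With the tool pointing down it reaches from about 0.3 to 0.775 m from the base axis. Payload 14.6 kg.
Tool frame: the origin (TCP) lies at the very end of the fingers, on their centre line; the grasp point (between the pads) lies 19 mm behind it; z points along the fingers, y is the line along which they close (so a half turn about z gives the same grasp; the last joint's range is limited). The gripper opens to 85 mm and grips with 20 to 120 N. Pads are 22 mm wide; open, the fingers measure 114 mm over their backs; the gripper's body (76 mm by 85 mm) begins 54 mm behind the grasp point. The pads swing forward as they close: fully open they stand 13 mm farther back than shut.
Start: joints at [1.261, 0.3, 1.521, -0, 1.321, -0.067], TCP at [0.132, 0.534, 0.231] pointing down, gripper open.
Joint ranges: [-3.03, 3.03], [-0.79, 2.21], [0.23, 2.52], [-1.04, 4.18], [0, 3.07], [-2.55, 2.55]. Speed limits (rad/s): [2.22, 2.22, 2.57, 3.14, 3.14, 3.14].

### API

Orientations are given as a unit quaternion [w, x, y, z].
In Python, from bench import manip gives the robot as it stands. The module is installed in compiled form; this text tells all that it offers.
- The arm moves only by the shell command python3 -m creep 'ROWS' [OPENING]. ROWS is JSON, a list that holds one entry, the list of rows, each a list of 6 numbers: the shift along the tool's x, y, z as a fraction of full scale, then the turn, a rotation vector about the tool's x, y, z as a fraction of full scale. A call has 1 to 12 rows; each row is the pose to reach, as a shift and turn from the pose commanded when the call began, along the tool's axes at that moment, turning the shorter way round; what a row does not reach only later rows make up. Full scale, the value 1, is 0.5 m for a shift and 360 degrees for a turn. A row lasts 1/10 s, in which the tool goes at most 50 mm and 8.59 degrees, less where a joint would pass 70% of its speed; a pose out of reach is approached as far as the arm can. A call with a number of a shift or a turn outside -1 to 1 is refused whole. A call with a gripper value outside its range is refused whole. OPENING is the gripper's target within -1 to 1 (shut at 1, half-way at 0, fully open at -1), set as the call begins (- or left out, the last holds). The fingers move at their own pace and stop on an object; the grip force is fixed at half the most. Time passes only in rows, so rows that repeat a pose let the fingers close. It gives the time, the measured TCP pose, the force, the opening and the grip force at its end, in the units of the state.
- manip.observe(): the state, without advancing time (a new reading comes with each control period).
- manip.read_camera(name): name is "scene" or "top"; returns a dict with "frame" (384x512x3 uint8, red, green, blue), "fov_y" (degrees; the focal length in pixels is half the picture's height over the tangent of half this angle, whatever the lens; pixels are square), "cx", "cy" (the principal point, pixels), "k1" (the pictures are not rectified: a ray, as slopes to the right and down, at radius r is drawn at 1 + k1 r^2 times it, then the intrinsics apply), "R" (3x3) and "t" (3): a world point X has camera coordinates R X + t. Camera axes: x right, y down, z forward; pixel columns grow to the right and rows downward; lengths in m; the calibration is good to about 2 mm. A picture is of the moment at which its call begins. There is no depth.
- manip.hand_in(): hands the job in; it is judged then, once.
The state is a dict: "time": time; "joints": joint angles; "joint_vel": joint speeds; "joint_efforts": joint torques, N m; "position": TCP position; "eef_rot": TCP orientation; "wrist_force": force on the tool from outside, world axes, zero at the start; "wrist_torque": the same for the moment, N m; "width": opening from 0.0 (shut) to 1.0 (fully open); "grip_force": force on a finger pad.
Only numpy, scipy, OpenCV 4.12 (cv2) and the standard library are available. Lean on these libraries where they do the work, as an engineer would, in place of code of your own. Each camera call takes 0.05 s, during which the arm holds its last target. There are 200 camera calls.

## Working session

There is one attempt and no reset: what is moved stays moved. The work goes in short steps, Python scripts to look and compute and a shell command to move; the robot and the scene stay as the last step left them, time stands still between calls to the robot, and variables do not carry over. Pictures are saved under pics/ and viewed, at most 10 in all, crops included, and the job is handed in when it is done.

```bash
mkdir -p pics; cat > h.py <<'E'
import numpy as np, cv2
from bench import manip
def cam(n):
    c=manip.read_camera(n); f=c["frame"].shape[0]/2/np.tan(np.radians(c["fov_y"]/2))
    c["K"]=np.array([[f,0,c["cx"]],[0,f,c["cy"]],[0,0,1]]); c["d"]=np.array([c["k1"],0,0,0,0.]); c["R"]=np.array(c["R"]); c["t"]=np.array(c["t"]); return c
def proj(c,X):
    return cv2.projectPoints(np.atleast_2d(X).astype(float),cv2.Rodrigues(c["R"])[0],c["t"],c["K"],c["d"])[0][:,0]
def back(c,uv,z):
    n=cv2.undistortPoints(np.array(uv,float).reshape(-1,1,2),c["K"],c["d"])[:,0]
    D=np.c_[n,np.ones(len(n))]@c["R"]; o=-c["R"].T@c["t"]
    return o+D*((z-o[2])/D[:,2])[:,None]
def save(c,name,box=None,s=1):
    im=c["frame"][:,:,::-1]
    if box: x0,y0,x1,y1=box; im=im[y0:y1,x0:x1]
    cv2.imwrite("pics/"+name,cv2.resize(im,None,fx=s,fy=s,interpolation=cv2.INTER_CUBIC))
E
python3 - <<'E'
from h import *
for n in("scene","top"):
    c=cam(n); save(c,n+"0.png",None,1.5); print(n,c["K"][0,0],c["k1"],-c["R"].T@c["t"],c["R"].round(3).tolist())
s=manip.observe(); print(s["position"],s["eef_rot"],s["width"],s["time"])
E
```

```text
scene 477.7750280580979 0.053733275955731866 [ 1.11062853 -1.11397135  0.85643988] [[0.893, 0.45, -0.003], [0.236, -0.474, -0.848], [-0.383, 0.756, -0.53]]
top 409.1011096132921 0.01861447935232249 [ 0.48806312 -0.01955329  1.32266941] [[-0.012, -1.0, -0.007], [-0.998, 0.012, -0.067], [0.067, 0.006, -0.998]]
[0.13217935 0.53365916 0.23076336] [-9.51454333e-05  1.21113413e-01  9.92638536e-01 -5.19387195e-04] 1.0020421902836345 0.1
```

View pics/top0.png

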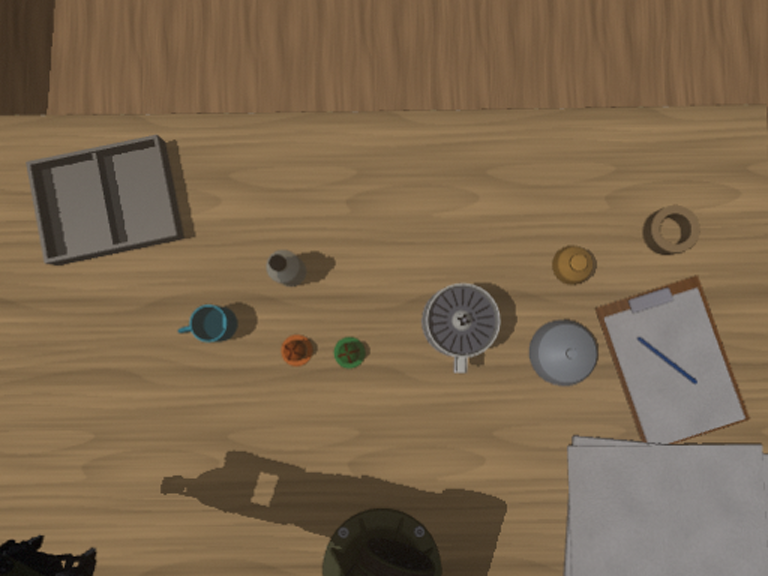

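View pics/scene0.png

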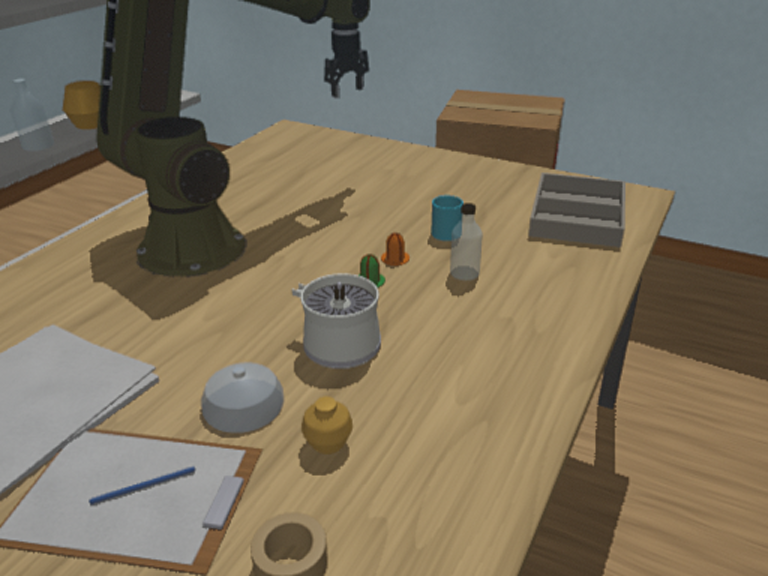

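The top view shows the orange cone at about (296,350), the green one at (349,352) and the spindle at (462,320) in 1.5x pixels. The mug is at (210,323) and the bottle at (285,265). Next I measure the positions and the rib and spline angles.

```bash
python3 - <<'E'
from h import *
fr=[]
for i in range(4): c=cam("top"); fr.append(c["frame"].astype(float))
c["frame"]=np.mean(fr,0).astype(np.uint8)
im=c["frame"]
hsv=cv2.cvtColor(im,cv2.COLOR_RGB2HSV)
H,S,V=[hsv[:,:,i].astype(int) for i in range(3)]
m=(S>165)&((H<14)|(H>172)); w=np.zeros_like(m); w[215:255,175:222]=1
ys,xs=np.where(m&w)
print("cone n",len(xs),xs.min(),xs.max(),ys.min(),ys.max())
m8=(m&w).astype(np.uint8)
# fit: project skirt circle z=.004 r=.034 plus dome model; compare bbox/silhouette hull by IoU
from scipy.optimize import minimize
prof=[(0,.034),(.004,.034),(.004,.021),(.044,.021),(.054,.018),(.062,.010),(.066,0)]
th=np.linspace(0,2*np.pi,40)
def sil(p,prof,s=8):
    P=np.array([[p[0]+r*np.cos(t),p[1]+r*np.sin(t),z] for z,r in prof for t in th])
    u=proj(c,P); big=np.zeros((384,512),np.uint8)
    out=np.zeros((384,512),np.uint8)
    for a in range(len(prof)-1):
        h=cv2.convexHull(((u[a*40:(a+2)*40])*16).round().astype(np.int32)); cv2.fillConvexPoly(out,h,1,shift=4)
    return out
hull=cv2.morphologyEx(m8,cv2.MORPH_CLOSE,np.ones((5,5),np.uint8))
ctr=back(c,[[xs.mean(),ys.mean()]],.01)[0]; print("centroid",ctr)
best=min(((np.sum(sil((ctr[0]+dx,ctr[1]+dy),prof)!=hull),dx,dy) for dx in np.arange(-.012,.0121,.001) for dy in np.arange(-.012,.0121,.001)))
print("cone fit",best,ctr[0]+best[1],ctr[1]+best[2])
a=im[213:255,176:218]; 
print("strainer guess",back(c,[[308,213.3]],.12), back(c,[[308,213.3]],.136))
b=im[183:243,278:338]
f=lambda x:cv2.resize(x[:,:,::-1],(400,400),interpolation=cv2.INTER_CUBIC)
d=im[198:228,293:323]
cv2.imwrite("pics/crops.png",np.vstack([np.hstack([f(a),f(d)])]))
np.savez("top.npz",im=im)
for k in [(.136)]: print(proj(c,back(c,[[308,213.3]],k)+[0,0,.0]))
E
```

```text
cone n 274 188 207 224 243
centroid [0.45489582 0.17761128 0.01      ]
cone fit (np.int64(68), np.float64(-0.0029999999999999923), np.float64(-0.0009999999999999905)) 0.45189581878436513 0.17661127650986522
strainer guess [[ 0.51268694 -0.16608319  0.12      ]] [[ 0.51235936 -0.1641338   0.136     ]]
[[308.  213.3]]
```

View pics/crops.png

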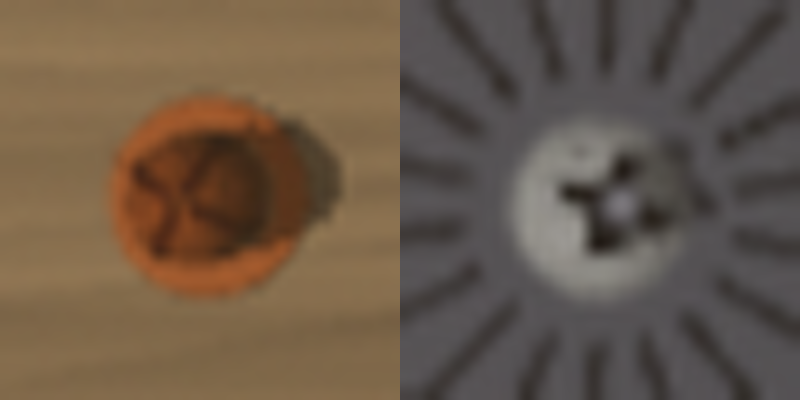

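The left crop (cone) shows the skirt centred near pixel (198,233.5). In the right crop (spindle), the nose is near (309,213) and the spline cross is tilted about 17° in the image. Next I work out the 4-fold phase angles and the moves.

```bash
cat >> h.py <<'E'
from scipy.spatial.transform import Rotation as Ro
def to(p,yaw,s=None):
    "row (fractions) from present pose to position p, closing axis at world yaw (mod 180), tool down"
    s=s or manip.observe(); q=s["eef_rot"]; R=Ro.from_quat([q[1],q[2],q[3],q[0]])
    y=R.as_matrix()[:,1]; cur=np.arctan2(y[1],y[0]); d=(yaw-cur+np.pi/2)%np.pi-np.pi/2; yw=cur+d
    Y=np.array([np.cos(yw),np.sin(yw),0]); Z=np.array([0,0,-1.]); T=Ro.from_matrix(np.c_[np.cross(Y,Z),Y,Z])
    print("row",np.r_[R.inv().apply(np.array(p)-s["position"])/.5,(R.inv()*T).as_rotvec()/(2*np.pi)].round(4),"yaw now",round(cur,3))
E
python3 - <<'E'
from h import *
c=cam("top"); im=np.load("top.npz")["im"]; V=im.max(2).astype(np.float32)
print("skirt",back(c,[[197.6,233.1]],.003))
print("nose",back(c,[[309.1,212.9]],.145))
# juicer rim: dark/bright outer circle at z=.12 : fit white ring by score
g=im.min(2).astype(np.float32); th=np.linspace(0,2*np.pi,120,endpoint=False)
def samp(I,x,y,r,z):
    P=np.c_[x+r*np.cos(th),y+r*np.sin(th),np.full(120,z)]; u=proj(c,P).astype(np.float32)
    return cv2.remap(I,u[None,:,0],u[None,:,1],cv2.INTER_LINEAR)[0]
best=max(((samp(g,x,y,.072,.12).mean()-samp(g,x,y,.064,.115).mean()),x,y) for x in np.arange(.498,.528,.001) for y in np.arange(-.180,-.148,.001)); print("rim",best)
J=best[1:]
for r,z in((.006,.135),(.008,.134),(.009,.133),(.010,.133)):
    for cc in (J,tuple(back(c,[[309.1,212.9]],.145)[0,:2])):
        f=np.sum((255-samp(V,*cc,r,z))*np.exp(4j*th)); print("spl",r,round(abs(f)),round(np.degrees(np.angle(f)/4),1))
C=back(c,[[197.6,233.1]],.003)[0,:2]
for r,z in((.008,.064),(.011,.062),(.014,.059),(.017,.055),(.02,.048)):
    I=samp(V,*C,r,z); f=np.sum((255-I)*np.exp(4j*th)); print("cone",r,round(abs(f)),round(np.degrees(np.angle(f)/4),1), I[::5].astype(int))
to([*C,.20],.37)
E
```

```text
skirt [[0.45569302 0.17552334 0.003     ]]
nose [[ 0.51328656 -0.16621611  0.145     ]]
rim (np.float32(43.66809), np.float64(0.513), np.float64(-0.16599999999999998))
spl 0.006 690 -19.3
spl 0.006 707 -17.9
spl 0.008 1562 -19.5
spl 0.008 1541 -19.2
spl 0.009 1790 -19.0
spl 0.009 1820 -18.7
spl 0.01 1726 -19.5
spl 0.01 1748 -19.1
cone 0.008 909 -30.3 [ 96 105 106  98  92 100 117 125 117  97  89  98 115 119 107  89  75  84
  95 104  95  82  73  84]
cone 0.011 995 -28.1 [ 99 108 113 103  85 102 121 129 127 107  84 104 118 117 107  90  74  79
  91  96  95  81  72  81]
cone 0.014 858 -27.9 [ 90 106 113 104  81 102 123 128 130 105  88 109 113 110 101  86  67  75
  83  83  85  84  68  81]
cone 0.017 771 -28.7 [ 85  97 108 103  80 112 125 129 130 110  85 102 107 100  90  78  64  73
  77  80  77  74  63  75]
cone 0.02 753 -31.8 [ 93 106 121 117  90 128 127 135 133 118  89 125 120 111  76  69  58  65
  66  68  66  66  57  72]
row [-0.8003 -0.54    0.0625 -0.      0.      0.1525] yaw now 1.328
```

```bash
python3 -m creep '[[[-0.8,-0.54,0.06,0,0,0.1525],[-0.8,-0.54,0.06,0,0,0.1525],[-0.8,-0.54,0.06,0,0,0.1525],[-0.8,-0.54,0.06,0,0,0.1525],[-0.8,-0.54,0.06,0,0,0.1525],[-0.8,-0.54,0.06,0,0,0.1525],[-0.8,-0.54,0.06,0,0,0.1525],[-0.8,-0.54,0.06,0,0,0.1525],[-0.8,-0.54,0.06,0,0,0.1525],[-0.8,-0.54,0.06,0,0,0.1525],[-0.8,-0.54,0.06,0,0,0.1525],[-0.8,-0.54,0.06,0,0,0.1525]]]' -1
python3 -c "
from h import *
to([.4557,.1755,.013],.37)
c=cam('top'); save(c,'above.png',(130,160,270,280),4)"
```

```text
time: 1.55
position: [0.4556, 0.1752, 0.2011]
eef_rot: [-0.0, 0.566, 0.825, -0.0]
wrist_force: [-0.2, -1.2, 0.2]
width: 0.995
grip_force: 0.0
row [ 4.000e-04  5.000e-04  3.762e-01 -1.000e-04 -0.000e+00 -3.000e-04] yaw now 0.368
```

View pics/above.png

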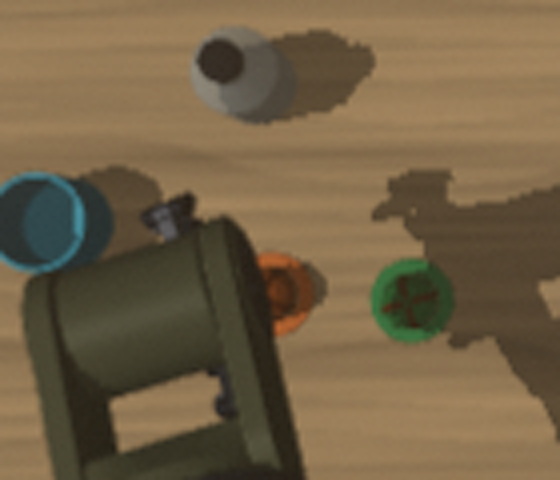

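The arm is over the orange cone, at (285,290) in the crop. The mug at (40,222), the bottle at (235,75) and the green cone at (412,300) are all clear of the fingers' path. Next I descend and close.

```bash
python3 -m creep '[[[0,0,0.1,0,0,0],[0,0,0.2,0,0,0],[0,0,0.28,0,0,0],[0,0,0.34,0,0,0],[0,0,0.376,0,0,0],[0,0,0.376,0,0,0],[0,0,0.376,0,0,0]]]' -1
python3 -m creep '[[[0,0,0,0,0,0],[0,0,0,0,0,0],[0,0,0,0,0,0],[0,0,0,0,0,0],[0,0,0,0,0,0],[0,0,0,0,0,0],[0,0,0,0,0,0],[0,0,0,0,0,0],[0,0,0,0,0,0],[0,0,0,0,0,0]]]' 1
```

```text
time: 2.3
position: [0.4555, 0.1764, 0.014]
eef_rot: [0.0, 0.565, 0.825, 0.0]
wrist_force: [-0.9, 1.3, -0.6]
width: 0.999
grip_force: 0.0
time: 3.3
position: [0.4559, 0.1758, 0.0143]
eef_rot: [0.0, 0.565, 0.825, 0.0]
wrist_force: [-3.7, -0.2, 10.3]
width: 0.475
grip_force: 60.2
```

```bash
python3 -m creep '[[[0,0,-0.05,0,0,0],[0,0,-0.13,0,0,0],[0,0,-0.21,0,0,0],[0,0,-0.29,0,0,0],[0,0,-0.35,0,0,0],[0,0,-0.37,0,0,0],[0,0,-0.37,0,0,0],[0,0,-0.37,0,0,0]]]' 1
python3 -c "
from h import *
to([.513,-.166,.199],.37+np.radians(9.5))
c=cam('scene'); save(c,'lift.png',(180,80,340,200),4)"
```

```text
time: 4.1
position: [0.4551, 0.1754, 0.1969]
eef_rot: [-0.001, 0.565, 0.825, -0.001]
wrist_force: [-0.1, -0.1, -0.4]
width: 0.477
grip_force: 60.8
row [-6.786e-01 -1.387e-01 -4.100e-03 -3.000e-04 -1.000e-04 -2.640e-02] yaw now 0.37
```

View pics/lift.png

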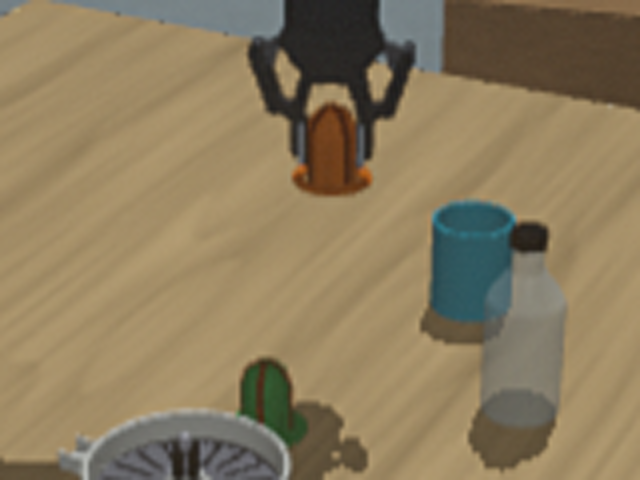

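The cone is held upright and clear, at (332,150) in the crop. The rib at (347,150) works out to a yaw of about -26°, which agrees with the earlier -28.7°. Carry on to the spindle.

```bash
python3 -m creep '[[[-0.08,-0.016,0,0,0,-0.004],[-0.17,-0.035,0,0,0,-0.01],[-0.26,-0.053,0,0,0,-0.02],[-0.35,-0.071,0,0,0,-0.0264],[-0.44,-0.09,0,0,0,-0.0264],[-0.53,-0.108,0,0,0,-0.0264],[-0.61,-0.125,0,0,0,-0.0264],[-0.66,-0.135,0,0,0,-0.0264],[-0.6786,-0.1387,0,0,0,-0.0264],[-0.6786,-0.1387,0,0,0,-0.0264],[-0.6786,-0.1387,0,0,0,-0.0264],[-0.6786,-0.1387,0,0,0,-0.0264]]]' 1
python3 -c "
from h import *
to([.513,-.166,.161],.37+np.radians(9.5))
c=cam('scene'); save(c,'over.png',(160,120,300,260),4)
for r,z in((.034,.182),(.012,.112),(0,.146)):
  u=proj(c,[[.513,-.166,z]])[0]; print(z,(u-[160,120])*4)
"
```

```text
time: 5.35
position: [0.5135, -0.1646, 0.1981]
eef_rot: [-0.0, 0.494, 0.869, 0.0]
wrist_force: [0.3, -0.3, -0.1]
width: 0.471
grip_force: 60.8
row [-0.002  -0.0023  0.0741 -0.     -0.0001  0.0002] yaw now 0.537
0.182 [260.56064185 227.45906422]
0.112 [265.10037829 312.87709527]
0.146 [262.93120194 271.98600005]
```

View pics/over.png

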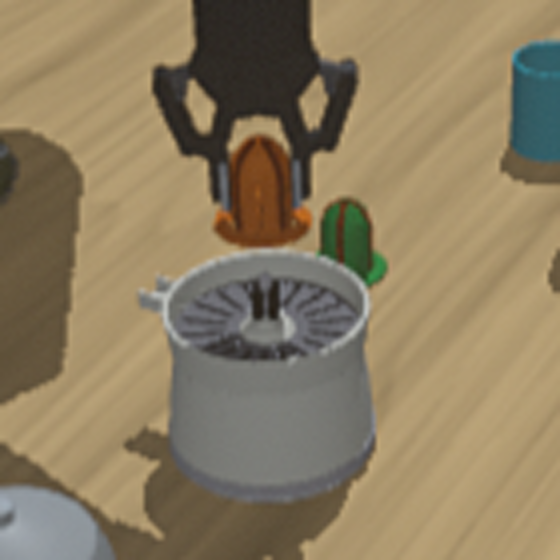

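The cone skirt is centred at (263,225) over the spindle splines at (265,300) in the crop, which matches the projected axis. Next I lower it gently onto the pin.

```bash
python3 -m creep '[[[0,0,0.03,0,0,0],[-0.001,-0.001,0.06,0,0,0],[-0.001,-0.001,0.074,0,0,0],[-0.001,-0.001,0.082,0,0,0],[-0.001,-0.001,0.088,0,0,0],[-0.001,-0.001,0.094,0,0,0],[-0.001,-0.001,0.094,0,0,0],[-0.001,-0.001,0.094,0,0,0]]]' 1
python3 -c "
from h import *
s=manip.observe(); print(s['position'],s['wrist_force'],s['wrist_torque'])"
```

```text
time: 6.2
position: [0.5134, -0.1666, 0.1515]
eef_rot: [0.0, 0.495, 0.869, -0.0]
wrist_force: [0.8, 0.2, -1.3]
width: 0.477
grip_force: 60.8
[ 0.51344808 -0.16658327  0.15148134] [ 0.81469674  0.22884777 -1.31940133] [-0.13578597 -0.07377069  0.00599532]
```

```bash
python3 -m creep '[[[0,0,0.003,0,0,0],[0,0,0.006,0,0,0],[0,0,0.009,0,0,0],[0,0,0.012,0,0,0],[0,0,0.012,0,0,0],[0,0,0.012,0,0,0]]]' 1
python3 -c "
from h import *
s=manip.observe(); print(s['position'],s['wrist_force'],s['wrist_torque'])"
```

```text
time: 6.8
position: [0.5134, -0.1665, 0.1452]
eef_rot: [-0.0, 0.495, 0.869, -0.0]
wrist_force: [1.4, -2.5, -1.6]
width: 0.472
grip_force: 60.8
[ 0.51339406 -0.1665477   0.14518851] [ 1.39308055 -2.47232504 -1.58228403] [-0.29079368 -0.29188827 -0.00554755]
```

```bash
python3 -m creep '[[[0,0,0.003,0,0,0],[0,0,0.006,0,0,0],[0,0,0.009,0,0,0],[0,0,0.012,0,0,0],[0,0,0.012,0,0,0],[0,0,0.012,0,0,0]]]' 1
python3 -c "
from h import *
s=manip.observe(); print(s['position'],s['wrist_force'],s['wrist_torque'])"
```

```text
time: 7.4
position: [0.5134, -0.1665, 0.1391]
eef_rot: [-0.0, 0.495, 0.869, -0.0]
wrist_force: [3.5, -1.6, -2.0]
width: 0.474
grip_force: 60.8
[ 0.51338747 -0.16652824  0.13913887] [ 3.48722632 -1.55912977 -2.02727042] [-0.44401566 -0.48129651 -0.02154235]
```

```bash
python3 -m creep '[[[-0.001,0.0006,0.004,0,0,0],[-0.001,0.0006,0.008,0,0,0],[-0.001,0.0006,0.012,0,0,0],[-0.001,0.0006,0.016,0,0,0],[-0.001,0.0006,0.02,0,0,0],[-0.001,0.0006,0.022,0,0,0],[-0.001,0.0006,0.022,0,0,0],[-0.001,0.0006,0.022,0,0,0]]]' 1
python3 -c "
from h import *
s=manip.observe(); print(s['position'],s['wrist_force'],s['wrist_torque'])"
```

```text
time: 8.2
position: [0.5139, -0.1668, 0.1282]
eef_rot: [-0.0, 0.495, 0.869, -0.0]
wrist_force: [-0.4, 0.3, -0.4]
width: 0.472
grip_force: 60.9
[ 0.51386383 -0.16675796  0.12823891] [-0.4112278   0.28112428 -0.44236884] [-0.00772142 -0.017603    0.01630971]
```

```bash
python3 -m creep '[[[0,0,0.002,0,0,0],[0,0,0.004,0,0,0],[0,0,0.006,0,0,0],[0,0,0.007,0,0,0],[0,0,0.007,0,0,0],[0,0,0.007,0,0,0]]]' 1
python3 -c "
from h import *
s=manip.observe(); print(s['position'],s['wrist_force'],s['wrist_torque'])"
```

```text
time: 8.8
position: [0.514, -0.1668, 0.125]
eef_rot: [0.0, 0.495, 0.869, 0.0]
wrist_force: [-0.6, -0.0, 4.1]
width: 0.474
grip_force: 61.4
[ 0.51396676 -0.16679665  0.12497649] [-0.63209953 -0.0045056   4.05406248] [0.07564152 0.24033236 0.01088386]
```

```bash
python3 -m creep '[[[0,0,0,0,0,0],[0,0,0,0,0,0],[0,0,0.002,0,0,0],[0,0,0.004,0,0,0],[0,0,0.006,0,0,0],[0,0,0.008,0,0,0],[0,0,0.010,0,0,0],[0,0,0.010,0,0,0],[0,0,0.010,0,0,0]]]' 1
python3 -c "
from h import *
s=manip.observe(); print(s['position'],s['wrist_force'],s['wrist_torque'])"
```

```text
time: 9.7
position: [0.5141, -0.1669, 0.1211]
eef_rot: [0.001, 0.495, 0.869, 0.0]
wrist_force: [-6.2, 1.8, 19.0]
width: 0.477
grip_force: 62.9
[ 0.51413172 -0.1669024   0.12108468] [-6.2487489   1.79236107 18.97602278] [ 0.4241143   1.31597115 -0.03079041]
```

```bash
python3 -m creep '[[[0.0008,-0.0008,0,0,0,0],[0.0008,-0.0008,0.001,0,0,0],[0.0008,-0.0008,0.001,0,0,0],[0.0008,-0.0008,0.001,0,0,0],[0.0008,-0.0008,0.001,0,0,0]]]' 1
python3 -c "
from h import *
s=manip.observe(); print(s['position'],s['wrist_force'],s['wrist_torque'])
c=cam('scene'); save(c,'press.png',(180,130,280,230),5)"
```

```text
time: 10.2
position: [0.5141, -0.1669, 0.1211]
eef_rot: [0.001, 0.495, 0.869, 0.0]
wrist_force: [-4.9, 1.9, 21.0]
width: 0.472
grip_force: 63.2
[ 0.51405947 -0.16686923  0.12105128] [-4.93693137  1.94320882 20.98942369] [0.42814557 0.97804875 0.08667279]
```

View pics/press.png

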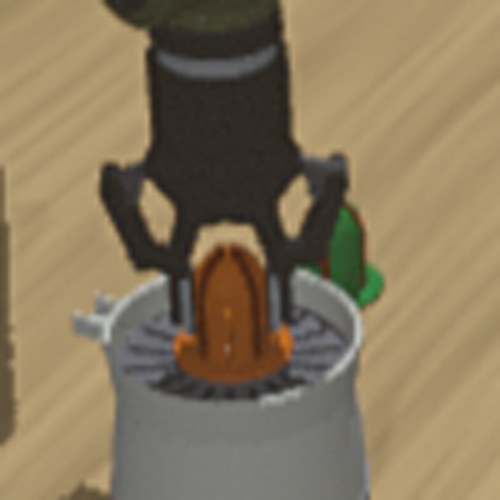

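The cone sits low and upright in the strainer, with its skirt at (232,355) in the crop. It is still gripped, the push is 21 N, and pushing further no longer moves it, so the spindle is at its bottom stop. I hand in now.

```bash
python3 -c "
from bench import manip
print(manip.hand_in())"
```

```text
the job is handed in; nothing more can be done
None
```

I handed the job in at about 10 s: the orange cone is meshed and home on the spindle, still gripped and pressed to the bottom stop with about 21 N; the hand-in call returned no verdict.

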